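# Show the bath's level flag to the inspection camera

### The arm

A 6-joint arm with a two-finger parallel gripper is mounted at the origin on the work surface. World frame = base frame: x ahead of the robot, y to its left, z up, the work surface at z = 0. Lengths are in m, angles in rad, forces in N, time in s.
With the tool pointing down it reaches from about 0.275 to 0.775 m from the base axis. Payload 14.6 kg.
Tool frame: the origin (TCP) lies on the centre line of the jaws, within the pads' length; the fingertips stand robot.tip_extent ahead of it and the grasp point (between the pads) lies 3 mm ahead of it (robot.tip_extent is the distance from the TCP to the fingertips, in m); z points along the fingers, y is the direction in which the jaws open and shut (so a half turn about z gives the same grasp; the last joint's range is limited). The gripper opens to 85 mm and grips with 20 to 120 N. Pads are 22 mm wide; open, the fingers measure 114 mm over their backs; the gripper's body (76 mm by 85 mm) begins 54 mm behind the grasp point. The pads swing forward as they close: fully open they stand 13 mm farther back than shut.
Start: joints at [1.173, 0.263, -0.048, 1.259, 0, 1.415], TCP at [0.126, 0.51, 0.253] pointing down, gripper open.
Joint ranges: [-2.65, 2.65], [-0.89, 1.7], [-1.18, 1.37], [-2.13, 2.11], [-1.35, 1.29], [-3.14, 3.14]. Speed limits (rad/s): [1.89, 1.89, 2.57, 2.79, 3.14, 3.14].

### API

Orientations are given as a unit quaternion [x, y, z, w].
In Python, from rig import status, eyes, job, robot gives the robot as it stands.
- The arm moves only by the tool step_arm, never from a script. Its argument "motion" is a list of rows, each an object of numbers: "dx", "dy", "dz": the shift along the tool's x, y, z in cm; "turn": the turn about the tool's z in degrees. In form: [{"dx": .., "dy": .., "dz": .., "turn": ..}, ...]. A call has 1 to 12 rows; each row shifts and turns the commanded pose from where the row before left it, along the tool's axes as they then stand; what a row does not reach is not made up. A row lasts 1/10 s, in which the tool goes at most 50 mm and 8.59 degrees, less where a joint would pass 70% of its speed; a pose out of reach is approached as far as the arm can. A call with a gripper value outside its range is refused whole. "jaw" is the closure, from -1 (fully open) to 1 (shut), set as the call begins (left out, the last holds). The fingers move at their own pace and stop on an object; "newtons" is the grip in N (left out, the last holds). Time passes only in rows, so rows that do not move let the fingers close. It gives the time, the measured TCP pose, the force and the opening at its end, in the units of the state.
- status.sense(): the state, without advancing time (a new reading comes with each control period).
- eyes.camera(name): name is "side" or "top" or "wrist"; returns the picture (400x640x3 uint8, blue, green, red); there is no depth.
- eyes.camera_info(name): a dict with "fx", "fy", "cx", "cy" (pixels), "xyz" and "attitude" of the camera in the world; the wrist camera has in their place "hand_eye" (4x4, takes a point from camera to tool coordinates, whose origin is the TCP and whose axes are the flange's). Camera axes: x right, y down, z forward; pixel columns grow to the right and rows downward; lengths in m; the calibration is good to about 2 mm. A picture is of the moment at which its call begins: read the wrist's pose just before it. camera_info takes no time and is no camera call.
- job.close_job(): hands the job in, once; it reports no verdict.
The state is a dict: "clock": time; "joints": joint angles; "dq": joint speeds; "tau": joint torques, N m; "tcp_pos": TCP position; "orientation": TCP orientation; "wrist_force": force on the tool from outside, world axes, zero at the start; "ft_torque": the same for the moment, N m; "grip_width": finger opening in m.
Only numpy, scipy, OpenCV 4.12 (cv2) and the standard library are available. Lean on these libraries where they do the work, as an engineer would, in place of code of your own. Each camera call takes 0.05 s, during which the arm holds its last target.

### The job

The brown bottle with the white cap stands between the swivel mirror and the heating bath's orange level flag: pick it up and set it down upright in the blue spill tray, without dropping or tipping it. Then turn the green handle on the mirror until the inspection camera, which looks straight at the mirror, would see the orange flag in the middle of it, and finish while still holding the handle there, because a spring turns the mirror back when it is let go. Leave all the other things where they stand.

Things in the scene. Friction and masses are not known exactly. Their poses are not given: they have to be found in the camera images.
- bottle: the loose brown bottle with a white cap that blocks the view, about 0.15 to 0.3 kg, 135 mm tall, body 54 mm across up to 84 mm high, tapering to a cap 38 mm across that fills the top 35 mm (heights 100 to 135 mm). Origin: centre of its underside, z up
- tray: the fixed blue spill tray, open on top, 160 (its x) by 150 (its y) by 30 mm high, walls and floor 5 mm thick. Origin: centre of its underside; the bottle is to stand on its floor, 5 mm above the origin
- rig: the fixed inspection rig: an aluminium base 320 by 80 by 12 mm that carries the mirror's upright pivot and, at the other end, a small white camera (70 by 50 mm, 56 mm high, centre 225 mm from the pivot, top 140 mm above the table, lens 110 mm above the table and 168 mm from the pivot). Origin: on the table on the pivot axis; its x axis points from the pivot to the camera, z up; the camera looks along its -x at the pivot
- flag (a point): middle of the orange level flag, an upright plate 40 mm wide that stands on the bath's side, 110 mm above the table. The fixed dark round bath (empty, open on top) is 240 mm across and 150 mm high; its centre is 137 mm behind the flag, along the flag's +y; the flag faces along its own -y, roughly towards the mirror. The flag's top is 160 mm above the table
- mirror: the upright mirror (92 mm wide along its y, from 70 to 151 mm above the table, silvered on its +x face) together with its handle. Origin: on the table on the pivot axis; its x axis is the direction the mirror faces
- handle (a point): centre of the green handle bar on top of the mirror, rigid with it and centred on the pivot axis: 12 mm thick (its x), 50 mm long (its y), 35 mm high. This point is 182.5 mm above the table; the bar spans 165 to 200 mm. Its x axis is the direction the mirror faces
- mirror_turn (a joint): angle of the mirror about the upright pivot, rad: 0 when the mirror faces the camera, its rest against a stop; grows counterclockwise seen from above, to 1.4 at most. A light spring (about 0.02 N m at 0, rising by 0.05 N m per rad) turns it back to 0 when let go. The flag always lies on the counterclockwise side, and needs about 0.45 to 1 rad
- sightline (a point): a point on the pivot axis, 110 mm above the table, whose x axis is the camera's line of sight after reflection in the mirror: it points at the camera when the mirror is at 0 and turns counterclockwise twice as far as the mirror does. The flag is in the middle of the mirror's picture when this x axis points at it
- jar_red: bystander: loose white jar with a red cap, 54 mm across, 85 mm tall, beside the bath; origin at the centre of its underside
- jar_black: bystander: loose small white jar with a black cap, 48 mm across, 80 mm tall, on the bath's robot side; origin at the centre of its underside
- dropper: bystander: loose small brown bottle with a black cap, 40 mm across, 75 mm tall, beyond the tray; origin at the centre of its underside
Things that resemble listed ones, but are neither listed nor needed, are in the scene too. Of the things like the tray, leave any that is purple or turquoise; of the rest the larger one is meant.

How it is judged:
By the outcome, as a careful person would: the job done as asked, in the order asked, and still so for the second after the job is handed in, while the arm keeps its last pose, push and grip.
It also fails if it takes over 51 s, if anything falls off the work surface, if the arm or the gripper's body presses on something with over 40 N, if the wrist force passes 120 N, or if a joint passes its speed limit or range.

## Working session

There is one attempt and no reset: what is moved stays moved. The work goes in short steps, Python scripts to look and compute and a tool call to move; the robot and the scene stay as the last step left them, time stands still between calls to the robot, and variables do not carry over. Pictures are saved under pics/ and viewed, and the job is handed in when it is done.

Besides the shell and the picture viewer there is one more tool, called after "Emit:" as name(argument=value, ...) on one line, values as JSON. step_arm: Moves the arm, as the interface text tells. Its arguments: {"type":"object","properties":{"motion":{"type":"array","items":{"type":"object","properties":{"dx":{"type":"number"},"dy":{"type":"number"},"dz":{"type":"number"},"turn":{"type":"number"}}}},"jaw":{"type":"number"},"newtons":{"type":"number"}},"required":["motion"]}

```bash
mkdir -p pics; ls; python3 - <<'E'
from rig import status, eyes, job, robot
import cv2
s=status.sense();print(s)
print(robot.tip_extent)
for n in("side","top","wrist"):
    print(n,eyes.camera_info(n)); im=eyes.camera(n); cv2.imwrite(f"pics/{n}0.png",im)
E
```

```text
pics
{'clock': 0.0, 'joints': array([ 1.17271961e+00,  2.63528642e-01, -4.89188683e-02,  1.25940314e+00,
        2.02855204e-06,  1.41549230e+00]), 'dq': array([ 8.23426041e-04,  7.78950990e-04,  1.67790284e-03, -3.35424249e-04,
        4.21315534e-05, -1.68044103e-03]), 'tau': array([-3.94961608e-04, -6.37610865e+01,  3.84566832e+01,  1.36254245e-02,
       -2.17824736e-04,  9.62042861e-06]), 'tcp_pos': array([0.1261181 , 0.50937494, 0.25282875]), 'orientation': array([ 1.21088453e-01,  9.92641581e-01, -5.06835456e-04, -1.44982688e-04]), 'wrist_force': array([ 1.05292641,  0.87964804, -0.24887422]), 'ft_torque': array([-0.00719468,  0.03281487, -0.03231859]), 'grip_width': 0.08534996121358135}
0.022
side {'fx': 463.5128317863357, 'fy': 463.5128317863357, 'cx': 317.8487972588653, 'cy': 201.62479298188825, 'xyz': array([-0.01954232, -1.05857817,  0.86254698]), 'attitude': array([ 0.85741267, -0.22216837,  0.11698767, -0.44922001])}
top {'fx': 410.59950415977397, 'fy': 410.59950415977397, 'cx': 322.973586957698, 'cy': 198.9244790400192, 'xyz': array([ 0.34879081, -0.1473184 ,  1.28975913]), 'attitude': array([-0.70347484,  0.70844789, -0.04113706,  0.03914692])}
wrist {'fx': 354.47273089370333, 'fy': 354.47273089370333, 'cx': 318.15968272923095, 'cy': 195.9705675552164, 'hand_eye': array([[ 1.19387574e-04, -9.58288069e-01, -2.85804064e-01,
         7.37335920e-02],
       [ 9.99999102e-01,  4.95847731e-04, -1.24483009e-03,
         6.42035880e-04],
       [ 1.33462112e-03, -2.85803659e-01,  9.58287268e-01,
        -1.19797598e-01],
       [ 0.00000000e+00,  0.00000000e+00,  0.00000000e+00,
         1.00000000e+00]])}
```

View pics/top0.png

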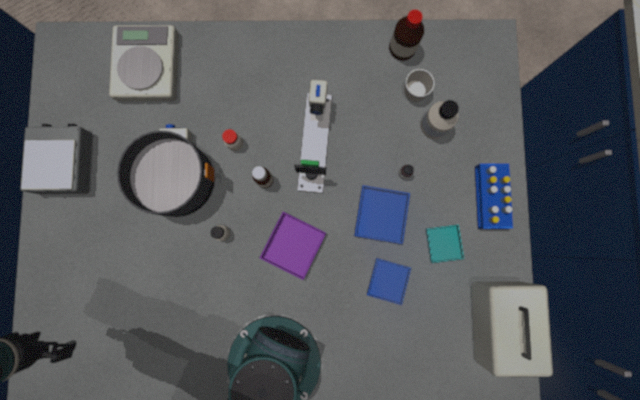

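View pics/side0.png

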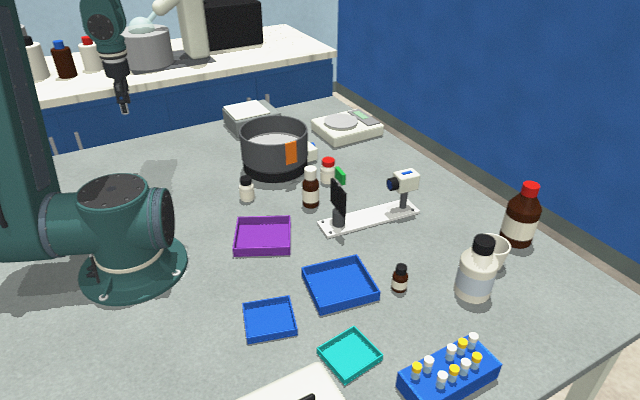

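View pics/wrist0.png

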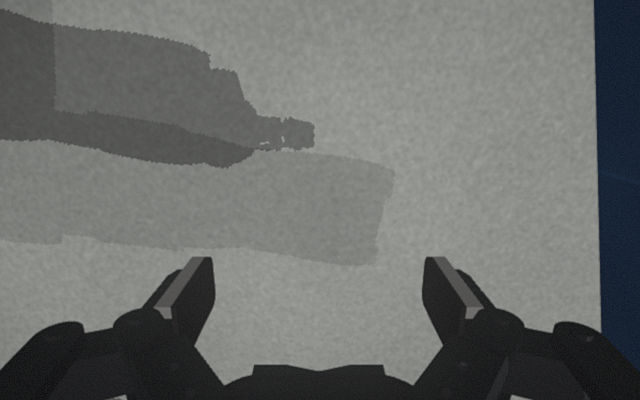

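Top view: the white-capped brown bottle is at (261,176). Lookalikes for it are the red-cap jar (231,138), the black-cap jar (219,232), the dropper (407,172) and the big red-cap bottle (407,35). The trays are large blue (382,215), small blue (389,281), purple (293,246) and turquoise (445,243). I choose the white-cap bottle and the large blue tray. The green handle is at (310,163) and the flag at (208,172).

```bash
cat > h.py <<'E'
import numpy as np, cv2
from scipy.spatial.transform import Rotation as R
from rig import status, eyes
def cam(n,s=None):
    i=eyes.camera_info(n)
    if n=="wrist":
        s=s or status.sense(); T=np.eye(4);T[:3,:3]=R.from_quat(s["orientation"]).as_matrix();T[:3,3]=s["tcp_pos"]
        T=T@i["hand_eye"]; return i,T[:3,:3],T[:3,3]
    return i,R.from_quat(i["attitude"]).as_matrix(),np.array(i["xyz"])
def ray(c,p):
    i,M,o=c; d=M@np.array([(p[0]-i["cx"])/i["fx"],(p[1]-i["cy"])/i["fy"],1]); return o,d/np.linalg.norm(d)
def onz(c,p,z):
    o,d=ray(c,p); return o+d*(z-o[2])/d[2]
def tri(c1,p1,c2,p2):
    (a,u),(b,v)=ray(c1,p1),ray(c2,p2)
    k=np.linalg.lstsq(np.c_[u,-v],b-a,rcond=None)[0]; P,Q=a+k[0]*u,b+k[1]*v
    return (P+Q)/2,np.linalg.norm(P-Q)
def proj(c,X):
    i,M,o=c; q=M.T@(np.asarray(X)-o); return np.array([i["fx"]*q[0]/q[2]+i["cx"],i["fy"]*q[1]/q[2]+i["cy"]])
def blob(im,lo,hi,box):
    x0,y0,x1,y1=box; m=cv2.inRange(cv2.cvtColor(im,cv2.COLOR_BGR2HSV),np.array(lo),np.array(hi))
    k=np.zeros_like(m);k[y0:y1,x0:x1]=m[y0:y1,x0:x1]
    cs,_=cv2.findContours(k,cv2.RETR_EXTERNAL,cv2.CHAIN_APPROX_NONE)
    return max(cs,key=cv2.contourArea) if cs else None,k
def cen(c):
    m=cv2.moments(c); return (m["m10"]/m["m00"],m["m01"]/m["m00"]) if m["m00"] else c.reshape(-1,2).mean(0)
E
python3 - <<'E'
from h import *
t=cv2.imread("pics/top0.png");s=cv2.imread("pics/side0.png")
ct,cs=cam("top"),cam("side")
print("top R",ct[1].round(2).tolist())
c,_=blob(t,(5,150,80),(18,255,255),(195,150,220,190));d,_=blob(s,(5,150,80),(18,255,255),(270,130,310,175))
print("flag",cv2.boundingRect(c),cv2.boundingRect(d),tri(ct,cen(c),cs,cen(d)),cv2.minAreaRect(d))
print([onz(ct,p,.16).round(3) for p in cv2.boxPoints(cv2.minAreaRect(c))])
c,_=blob(t,(100,120,60),(125,255,255),(345,180,420,250)); r=cv2.minAreaRect(c);print("tray",r)
q=np.array([onz(ct,p,.03) for p in cv2.boxPoints(r)]);print(q.round(3),q.mean(0),np.linalg.norm(q[1]-q[0]),np.linalg.norm(q[2]-q[1]))
c,_=blob(t,(45,100,50),(85,255,255),(290,150,330,175));r=cv2.minAreaRect(c);print("handle",r,onz(ct,cen(c),.195))
d,_=blob(s,(45,100,50),(85,255,255),(325,160,355,190));print(cv2.boundingRect(d),tri(ct,cen(c),cs,cen(d)))
a=cv2.resize(t[130:210,170:340],None,fx=4.5,fy=4.5,interpolation=cv2.INTER_CUBIC);cv2.imwrite("pics/ct.png",a)
a=cv2.resize(s[110:250,230:430],None,fx=4,fy=4,interpolation=cv2.INTER_CUBIC);cv2.imwrite("pics/cs.png",a)
E
```

```text
top R [[-0.01, -0.99, 0.11], [-1.0, 0.01, -0.0], [0.0, -0.11, -0.99]]
flag (205, 163, 4, 15) (285, 141, 12, 24) (array([0.57097353, 0.18801896, 0.1113724 ]), np.float64(0.0014205212108317313)) ((290.5, 152.5), (23.0, 11.0), 90.0)
[array([0.581, 0.178, 0.16 ]), array([0.581, 0.17 , 0.16 ]), array([0.541, 0.169, 0.16 ]), array([0.541, 0.177, 0.16 ])]
tray ((382.0269775390625, 214.33782958984375), (48.82649612426758, 50.96368408203125), 9.462322235107422)
[[ 0.379 -0.245  0.03 ]
 [ 0.535 -0.273  0.03 ]
 [ 0.508 -0.422  0.03 ]
 [ 0.354 -0.391  0.03 ]] [ 0.44408677 -0.33271519  0.03      ] 0.15768413788124133 0.15089509299897866
handle ((309.0533142089844, 162.9139404296875), (16.3869686126709, 5.070001602172852), 5.194429397583008) [ 0.57234809 -0.11419389  0.195     ]
(335, 166, 10, 19) (array([ 0.57575008, -0.11413202,  0.18183827]), np.float64(0.001556501583938266))
```

View pics/ct.png

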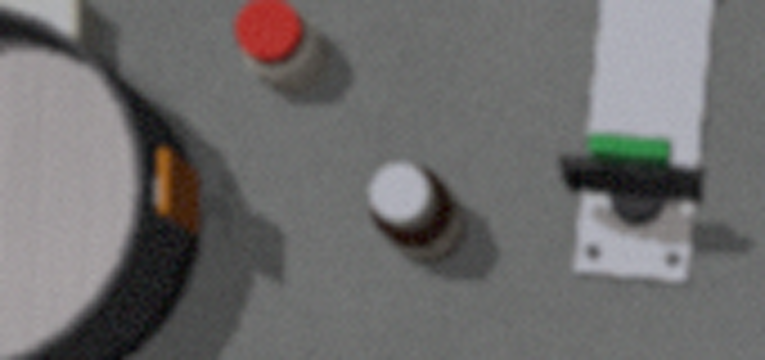

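View pics/cs.png

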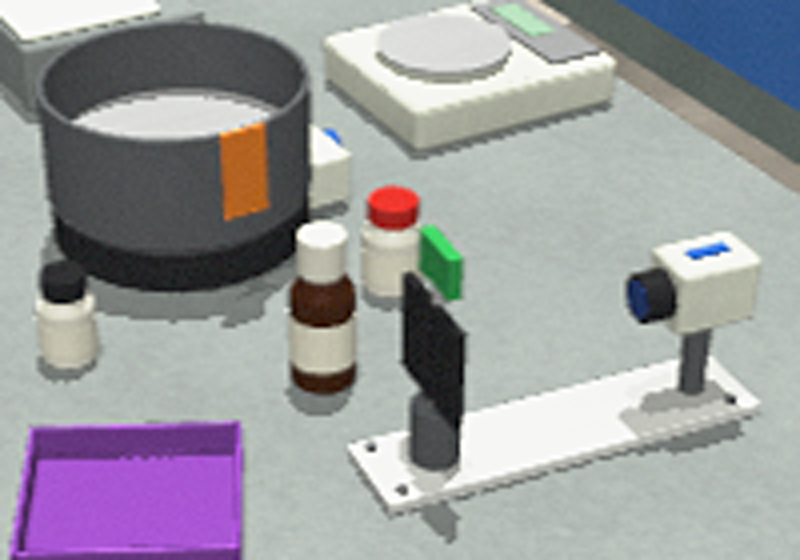

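```bash
python3 - <<'E'
from h import *
t=cv2.imread("pics/top0.png");s=cv2.imread("pics/side0.png")
ct,cs=cam("top"),cam("side")
hsv=cv2.cvtColor(t,cv2.COLOR_BGR2HSV)
c,_=blob(t,(0,0,140),(179,60,255),(250,160,272,185));d,_=blob(s,(0,0,190),(179,60,255),(303,164,319,180))
print("cap",cv2.boundingRect(c),onz(ct,cv2.minEnclosingCircle(c)[0],.135),cv2.minEnclosingCircle(c), cv2.boundingRect(d))
for zz,n in((.135,"bottle top"),):
    P=onz(ct,cen(c),zz);print(proj(cs,P),proj(cs,[P[0],P[1],0]),proj(ct,[P[0],P[1],0]))
# rig base long edges in top, z=.012
c,m=blob(t,(0,0,140),(179,60,255),(290,100,340,195)); cv2.imwrite("pics/m.png",cv2.resize(m[80:200,280:350],None,fx=5,fy=5,interpolation=0))
L=[];Rr=[]
for y in range(118,158):
    xs=np.where(m[y])[0]
    if len(xs)>5: L.append(onz(ct,(xs[0]-.5,y),.012)); Rr.append(onz(ct,(xs[-1]+.5,y),.012))
for E in(L,Rr):
    E=np.array(E); f=cv2.fitLine(E[:,:2].astype(np.float32),cv2.DIST_HUBER,0,.001,.001).ravel(); print("edge",f,np.arctan2(f[1],f[0]))
# red jar, black jar, camera top
c,_=blob(t,(100,150,60),(125,255,255),(305,80,330,105));
if c is not None: print("cam strip",onz(ct,cen(c),.14),cv2.minAreaRect(c))
c,_=blob(t,(0,150,100),(8,255,255),(215,120,245,150));print("jar red",onz(ct,cen(c),.085))
print("dropper",onz(ct,(407,172),.075),"jarblack",onz(ct,(217,231),.08))
s=status.sense();M=R.from_quat(s["orientation"]).as_matrix();print("tool x",M[:,0],"y",M[:,1],"z",M[:,2])
E
```

```text
cap (252, 166, 13, 13) [0.55899612 0.03349936 0.135     ] ((258.0434875488281, 172.02174377441406), 6.359111785888672) (304, 165, 13, 10)
[309.45744947 167.67712157] [309.84340426 203.55964901] [264.68855613 179.6072091 ]
edge [ 0.99561554 -0.09354008  0.6885235  -0.0857247 ] -0.09367703
edge [ 0.9603468   0.27880812  0.6906645  -0.15577571] 0.2825528
cam strip [ 0.79492065 -0.13742397  0.14      ] ((317.5, 90.5), (9.0, 1.0), 90.0)
jar red [0.67833496 0.12867805 0.085     ]
dropper [ 0.56696966 -0.40403923  0.075     ] jarblack [0.39412235 0.1607383  0.08      ]
tool x [-9.70670015e-01  2.40415676e-01  1.54562106e-04] y [ 2.40415497e-01  9.70669778e-01 -7.55100114e-04] z [-3.31566670e-04 -6.95793914e-04 -9.99999703e-01]
```

View pics/m.png

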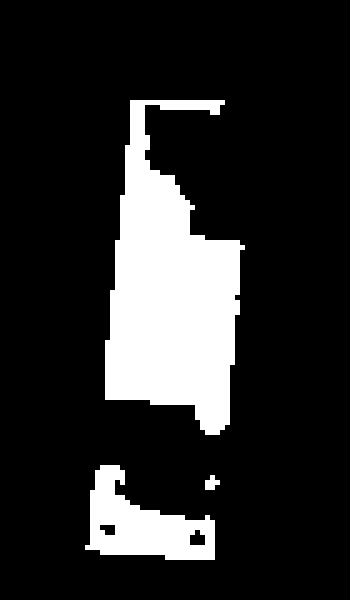

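Emit:
step_arm(motion=[{"dx":-3.3,"dy":-2.3,"dz":-0.4},{"dx":-3.3,"dy":-2.3,"dz":-0.4},{"dx":-3.3,"dy":-2.3,"dz":-0.4},{"dx":-3.3,"dy":-2.3,"dz":-0.4},{"dx":-3.3,"dy":-2.3,"dz":-0.4},{"dx":-3.3,"dy":-2.3,"dz":-0.4},{"dx":-3.3,"dy":-2.3,"dz":-0.4},{"dx":-3.3,"dy":-2.3,"dz":-0.4},{"dx":-3.3,"dy":-2.3,"dz":-0.4},{"dx":-3.3,"dy":-2.3,"dz":-0.4},{"dx":-3.3,"dy":-2.3,"dz":-0.4},{"dx":-3.3,"dy":-2.3,"dz":-0.4}], jaw=-1, newtons=40)

```text
invalid input at $.motion[0]: expected keys dx, dy, dz, turn
```

Emit:
step_arm(motion=[{"dx":-3.3,"dy":-2.2},{"dx":-3.3,"dy":-2.2},{"dx":-3.3,"dy":-2.2},{"dx":-3.0,"dy":-2.0},{"turn":-7},{"turn":-7},{},{}])

```text
invalid input at $.motion[0]: expected keys dx, dy, dz, turn
```

```bash
python3 - <<'E'
from h import *
s=status.sense();im=eyes.camera("wrist");cv2.imwrite("pics/w1.png",im);np.save("w1.npy",{k:s[k] for k in("tcp_pos","orientation")},allow_pickle=True)
print(s["clock"],s["tcp_pos"],s["joints"],s["wrist_force"])
E
```

```text
0.15 [0.12614407 0.50942474 0.25295118] [ 1.17269345e+00  2.63388562e-01 -4.87831622e-02  1.25939452e+00
  3.58989137e-05  1.41548745e+00] [ 0.03466339  0.20853433 -0.80400306]
```

View pics/w1.png

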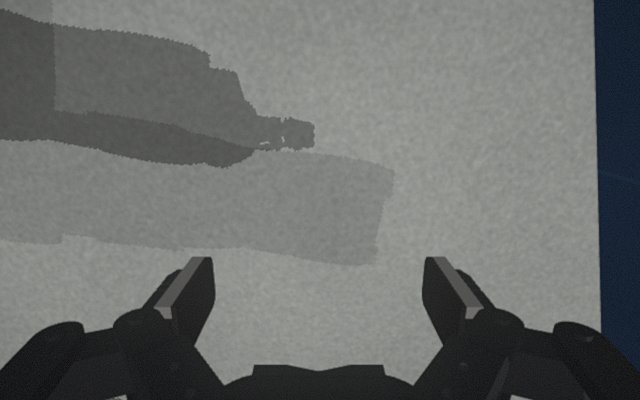

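The move call was refused because every row needs all four keys, so the view hasn't changed. I'll resend it.

Emit:
step_arm(motion=[{"dx":-3.3,"dy":-2.3,"dz":-0.4,"turn":0},{"dx":-3.3,"dy":-2.3,"dz":-0.4,"turn":0},{"dx":-3.3,"dy":-2.3,"dz":-0.4,"turn":0},{"dx":-3.3,"dy":-2.3,"dz":-0.4,"turn":0},{"dx":-3.3,"dy":-2.3,"dz":-0.4,"turn":0},{"dx":-3.3,"dy":-2.3,"dz":-0.4,"turn":0},{"dx":-3.3,"dy":-2.3,"dz":-0.4,"turn":0},{"dx":-3.3,"dy":-2.3,"dz":-0.4,"turn":0},{"dx":-3.3,"dy":-2.3,"dz":-0.4,"turn":0},{"dx":-3.3,"dy":-2.3,"dz":-0.4,"turn":0},{"dx":-3.3,"dy":-2.3,"dz":-0.4,"turn":0},{"dx":-3.3,"dy":-2.3,"dz":-0.4,"turn":0}], jaw=-1, newtons=40)

```text
clock: 1.4
tcp_pos: [0.4451, 0.145, 0.3014]
orientation: [0.121, 0.993, 0.0, 0.0]
wrist_force: [0.6, 0.4, 0.3]
grip_width: 0.0854
```

Emit:
step_arm(motion=[{"dx":-3.3,"dy":-2.2,"dz":0,"turn":0},{"dx":-3.3,"dy":-2.2,"dz":0,"turn":0},{"dx":-3.3,"dy":-2.2,"dz":0,"turn":0},{"dx":-3.0,"dy":-2.0,"dz":0,"turn":0},{"dx":0,"dy":0,"dz":0,"turn":-7},{"dx":0,"dy":0,"dz":0,"turn":-7},{"dx":0,"dy":0,"dz":0,"turn":0},{"dx":0,"dy":0,"dz":0,"turn":0}])

```text
clock: 2.2
tcp_pos: [0.5487, 0.0321, 0.3012]
orientation: [0.001, 1.0, 0.0, -0.0]
wrist_force: [-0.2, 1.1, -0.5]
grip_width: 0.0851
```

```bash
python3 - <<'E'
from h import *
s=status.sense();im=eyes.camera("wrist");cv2.imwrite("pics/w2.png",im);np.save("w2.npy",{k:s[k] for k in("tcp_pos","orientation")},allow_pickle=True)
print(s["clock"],s["tcp_pos"],s["joints"],s["wrist_force"],s["orientation"])
E
```

```text
2.2 [0.54869357 0.03210467 0.30121098] [-8.98348346e-02  2.97934366e-01  1.30901350e-01  1.40396273e+00
  2.78151676e-06 -8.79648771e-02] [-0.17410016  1.0810792  -0.53226199] [ 9.34978762e-04  9.99999558e-01  1.02376815e-05 -9.91914455e-05]
```

View pics/w2.png

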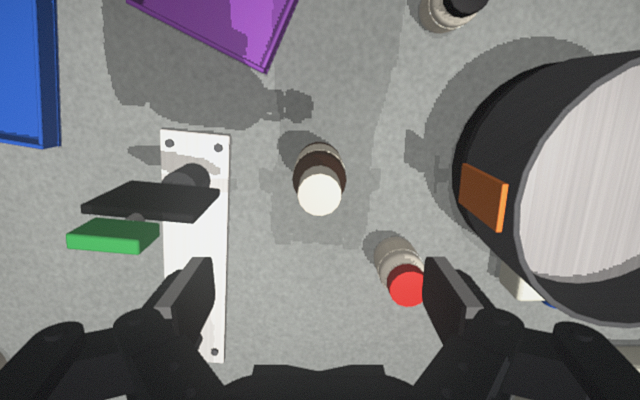

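The wrist view shows the bottle cap at (319,195). The handle is at (113,236), the rig base edges near x=163–230, and the flag at about (483,197).

```bash
python3 - <<'E'
from h import *
im=cv2.imread("pics/w2.png");s=np.load("w2.npy",allow_pickle=True).item();c=cam("wrist",s)
hsv=cv2.cvtColor(im,cv2.COLOR_BGR2HSV)
k,m=blob(im,(0,0,215),(179,40,255),(290,165,350,225));e=cv2.fitEllipse(k);print("cap",cv2.boundingRect(k),e,onz(c,e[0],.135),onz(c,cv2.minEnclosingCircle(k)[0],.135))
k,m=blob(im,(5,130,60),(18,255,255),(440,140,520,250));q=cv2.approxPolyDP(k,4,True).reshape(-1,2);print("flag",q.tolist(),onz(c,cen(k),.11))
g,m=blob(im,(45,80,40),(85,255,255),(50,200,180,270));q=cv2.approxPolyDP(g,3,True).reshape(-1,2);print("handle",q.tolist())
print("sat/v sample",hsv[235,90],hsv[245,90],hsv[248,120],hsv[238,150])
cv2.imwrite("pics/hc.png",cv2.resize(im[160:270,50:240],None,fx=4,fy=4,interpolation=cv2.INTER_CUBIC))
cv2.imwrite("pics/fc.png",cv2.resize(im[140:250,420:540],None,fx=5,fy=5,interpolation=cv2.INTER_CUBIC))
# base edges
mm=cv2.inRange(hsv,(0,0,200),(179,40,255))
L=[];Q=[]
for y in list(range(135,160))+list(range(255,350)):
    xs=np.where(mm[y,150:260])[0]+150
    if len(xs)>0:
        Q.append(onz(c,(xs[-1]+.5,y),.012))
        if y<155:L.append(onz(c,(xs[0]-.5,y),.012))
for E in(L,Q):
    E=np.array(E); f=cv2.fitLine(E[:,:2].astype(np.float32),cv2.DIST_HUBER,0,.001,.001).ravel(); print("edge",len(E),f,np.arctan2(f[1],f[0]))
E
```

```text
cap (298, 174, 43, 42) ((319.1786193847656, 194.47433471679688), (40.695823669433594, 42.22233581542969), 86.89922332763672) [0.5590006  0.03345148 0.135     ] [0.55882838 0.03344158 0.135     ]
flag [[462, 163], [459, 203], [501, 232], [508, 184]] [0.56798601 0.18370027 0.11      ]
handle [[68, 248], [137, 254], [158, 235], [158, 225], [95, 218], [67, 233]]
sat/v sample [ 66 129 121] [ 66 143 187] [ 66 140 189] [64 95 94]
edge 20 [ 0.9992435   0.03889036  0.5326113  -0.1496943 ] 0.038900174
edge 120 [ 0.9950999  -0.09887475  0.675276   -0.08473199] -0.09903656
```

View pics/hc.png

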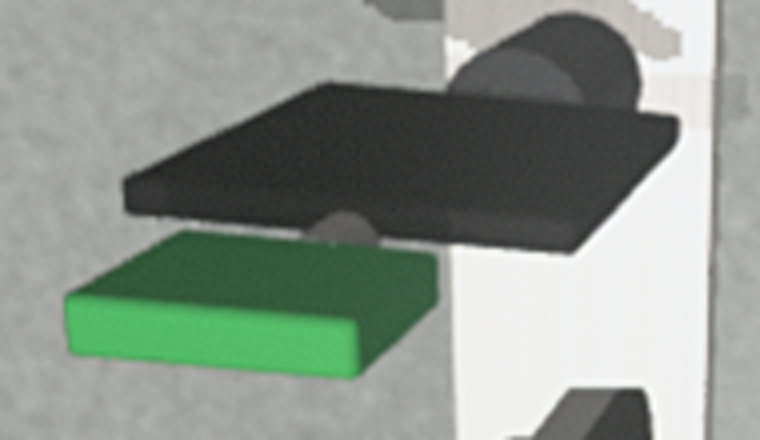

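View pics/fc.png

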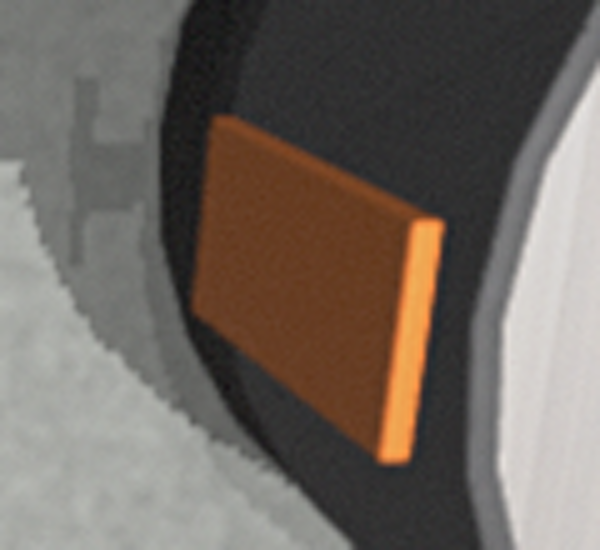

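```bash
python3 - <<'E'
from h import *
im=cv2.imread("pics/w2.png");s=np.load("w2.npy",allow_pickle=True).item();c=cam("wrist",s)
hsv=cv2.cvtColor(im,cv2.COLOR_BGR2HSV)
B=[onz(c,p,.06) for p in((462.8,164.4),(458.4,201.6))];T=[onz(c,p,.16) for p in((502.4,184),(496,232))]
print("flag",np.round(B+T,4).tolist()); F=np.mean(B+T,0);print(F)
g=np.zeros(hsv.shape[:2],np.uint8);g[200:270,50:180]=cv2.inRange(hsv,(45,80,155),(85,255,255))[200:270,50:180]
k=max(cv2.findContours(g,cv2.RETR_EXTERNAL,cv2.CHAIN_APPROX_NONE)[0],key=cv2.contourArea)
P=np.array([onz(c,p,.2) for p in k.reshape(-1,2).astype(float)])[:,:2].astype(np.float32)
r=cv2.minAreaRect(P*1000);print("handle",r, np.round(cv2.boxPoints(r)/1000,4).tolist())
H=np.array(r[0])/1000
print("stop: rig dir",-0.099,"flag bearing",np.arctan2(F[1]-H[1],F[0]-H[0]),"dist",np.hypot(*(F[:2]-H)))
E
```

```text
flag [[0.5488, 0.1822, 0.06], [0.5891, 0.1822, 0.06], [0.5436, 0.1727, 0.16], [0.5828, 0.1734, 0.16]]
[0.56608283 0.17762381 0.11      ]
handle ((574.8997192382812, -113.92268371582031), (48.527645111083984, 10.50177001953125), 84.46817016601562) [[0.567300021648407, -0.13760000467300415], [0.5777999758720398, -0.13860000669956207], [0.5824999809265137, -0.09030000120401382], [0.5720000267028809, -0.0892999991774559]]
stop: rig dir -0.099 flag bearing 1.6010289010522485 dist 0.29167978366243835
```

Emit:
step_arm(motion=[{"dx":-1.0,"dy":0.1,"dz":1.0,"turn":0},{"dx":0,"dy":0,"dz":2.5,"turn":0},{"dx":0,"dy":0,"dz":3,"turn":0},{"dx":0,"dy":0,"dz":3,"turn":0},{"dx":0,"dy":0,"dz":3,"turn":0},{"dx":0,"dy":0,"dz":2.5,"turn":0},{"dx":0,"dy":0,"dz":1.7,"turn":0},{"dx":0,"dy":0,"dz":1.0,"turn":0},{"dx":0,"dy":0,"dz":0,"turn":0},{"dx":0,"dy":0,"dz":0,"turn":0}])

```text
clock: 3.25
tcp_pos: [0.5592, 0.0331, 0.1247]
orientation: [-0.001, 1.0, -0.0, 0.0]
wrist_force: [-0.1, 0.5, -0.1]
grip_width: 0.0854
```

```bash
python3 - <<'E'
from h import *
s=status.sense();im=eyes.camera("wrist");cv2.imwrite("pics/w3.png",im)
print(s["clock"],s["tcp_pos"],s["wrist_force"])
E
```

```text
3.25 [0.55919975 0.03308621 0.12467528] [-0.11453894  0.50897102 -0.11674069]
```

View pics/w3.png

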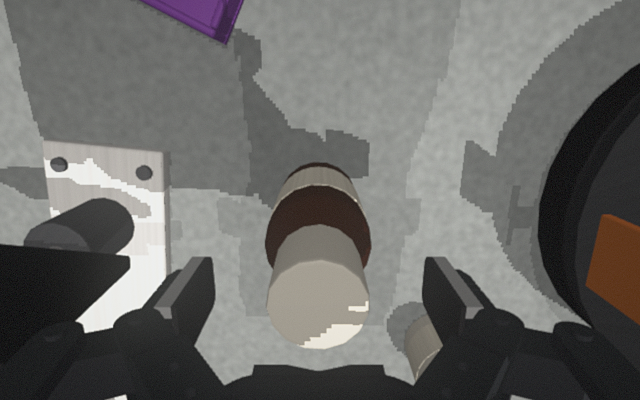

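The cap at (318,305) is centred between the fingers at x=213 and x=425, so I'll close.

Emit:
step_arm(motion=[{"dx":0,"dy":0,"dz":0,"turn":0},{"dx":0,"dy":0,"dz":0,"turn":0},{"dx":0,"dy":0,"dz":0,"turn":0},{"dx":0,"dy":0,"dz":0,"turn":0},{"dx":0,"dy":0,"dz":0,"turn":0},{"dx":0,"dy":0,"dz":0,"turn":0},{"dx":0,"dy":0,"dz":0,"turn":0},{"dx":0,"dy":0,"dz":0,"turn":0}], jaw=1, newtons=45)

```text
clock: 4.1
tcp_pos: [0.559, 0.0329, 0.1248]
orientation: [-0.001, 1.0, -0.0, 0.0]
wrist_force: [-0.9, -0.9, 6.5]
grip_width: 0.0366
```

Emit:
step_arm(motion=[{"dx":0,"dy":0,"dz":-0.5,"turn":0},{"dx":0,"dy":0,"dz":-1,"turn":0},{"dx":0,"dy":0,"dz":-1.5,"turn":0},{"dx":0,"dy":0,"dz":-1.0,"turn":0},{"dx":0,"dy":0,"dz":0,"turn":0},{"dx":0,"dy":0,"dz":0,"turn":0}])

```text
clock: 4.7
tcp_pos: [0.5588, 0.033, 0.1642]
orientation: [-0.001, 1.0, 0.0, 0.0]
wrist_force: [-0.4, -0.8, -3.4]
grip_width: 0.0368
```

```bash
python3 - <<'E'
from h import *
s=status.sense();im=eyes.camera("wrist");sd=eyes.camera("side");cv2.imwrite("pics/w4.png",np.vstack([im[:,:],np.zeros((0,640,3),np.uint8)]));cv2.imwrite("pics/s4.png",cv2.resize(sd[100:250,200:420],None,fx=3.5,fy=3.5))
print(s["clock"],s["tcp_pos"],s["wrist_force"],s["grip_width"])
E
```

```text
4.7 [0.55880608 0.03301594 0.16423117] [-0.37063357 -0.83192811 -3.39404708] 0.03681757797985159
```

View pics/s4.png

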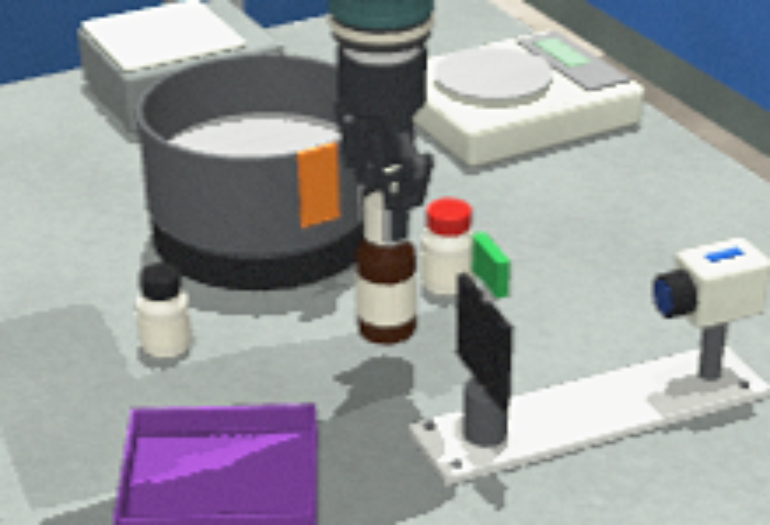

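The side view shows the bottle lifted and upright, with the red-cap jar and the mirror undisturbed. Next I go around the mirror on the robot side to the tray.

Emit:
step_arm(motion=[{"dx":1,"dy":0,"dz":-1.5,"turn":0},{"dx":2,"dy":0,"dz":-2,"turn":0},{"dx":2.5,"dy":-0.5,"dz":-2,"turn":0},{"dx":2.5,"dy":-1,"dz":-2,"turn":0},{"dx":2,"dy":-2,"dz":-1.5,"turn":0},{"dx":1.5,"dy":-3,"dz":-1,"turn":0},{"dx":0,"dy":-3.3,"dz":0,"turn":0},{"dx":0,"dy":-3.3,"dz":0,"turn":0},{"dx":0,"dy":-3.3,"dz":0,"turn":0},{"dx":0,"dy":-3.3,"dz":0,"turn":0},{"dx":0,"dy":-3.3,"dz":0,"turn":0},{"dx":0,"dy":-3.3,"dz":0,"turn":0}])

```text
clock: 6.0
tcp_pos: [0.4433, -0.2311, 0.2651]
orientation: [-0.001, 1.0, -0.0, 0.0]
wrist_force: [0.1, 0.1, -3.6]
grip_width: 0.0367
```

Emit:
step_arm(motion=[{"dx":0,"dy":-3.3,"dz":0,"turn":0},{"dx":0,"dy":-3.0,"dz":0,"turn":0},{"dx":0,"dy":-2.2,"dz":0,"turn":0},{"dx":0,"dy":-1.3,"dz":0,"turn":0},{"dx":0,"dy":0,"dz":0,"turn":0},{"dx":0,"dy":0,"dz":0,"turn":0},{"dx":0,"dy":0,"dz":0,"turn":0}])

```text
clock: 6.7
tcp_pos: [0.4443, -0.3271, 0.2646]
orientation: [-0.001, 1.0, 0.0, 0.0]
wrist_force: [0.9, 0.6, -2.4]
grip_width: 0.0369
```

```bash
python3 - <<'E'
from h import *
s=status.sense();im=eyes.camera("wrist");cv2.imwrite("pics/w5.png",im);sd=eyes.camera("side");cv2.imwrite("pics/s5.png",cv2.resize(sd[180:380,230:470],None,fx=3.2,fy=3))
print(s["clock"],s["tcp_pos"],s["wrist_force"],s["grip_width"],s["joints"])
E
```

```text
6.7 [ 0.44430643 -0.32708169  0.26460983] [ 0.94426686  0.59132916 -2.40278319] 0.03691744029661742 [-7.82380280e-01  3.06561075e-01  4.51237778e-02  1.30942484e+00
  1.66676794e-04 -7.84786593e-01]
```

View pics/w5.png

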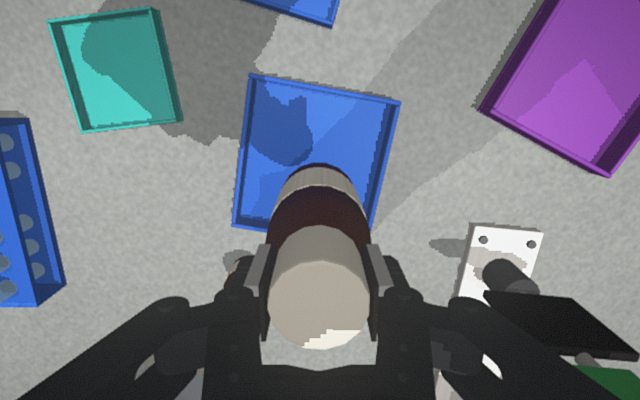

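View pics/s5.png

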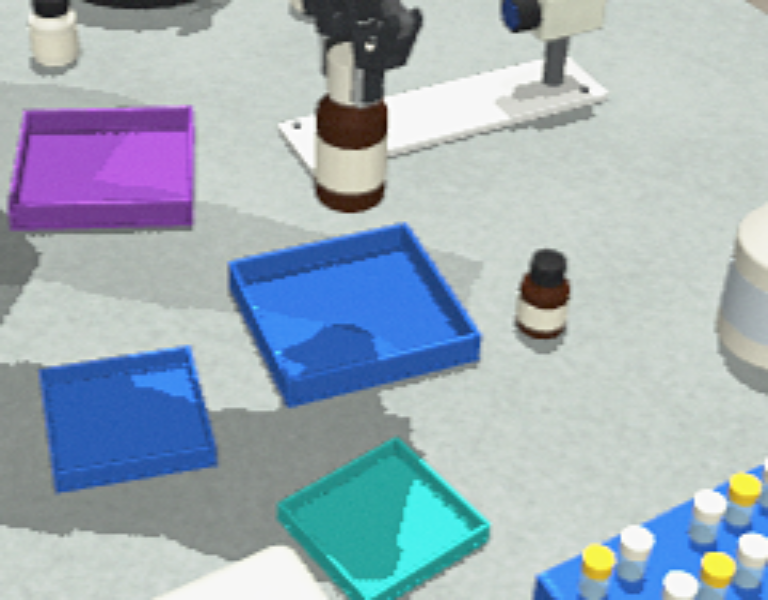

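The wrist view puts the bottle over the large blue tray (its corners at about (249,73) and (400,101)). I lower it slowly.

Emit:
step_arm(motion=[{"dx":0,"dy":-0.6,"dz":1,"turn":0},{"dx":0,"dy":0,"dz":2,"turn":0},{"dx":0,"dy":0,"dz":2.5,"turn":0},{"dx":0,"dy":0,"dz":2.5,"turn":0},{"dx":0,"dy":0,"dz":2.2,"turn":0},{"dx":0,"dy":0,"dz":1.5,"turn":0},{"dx":0,"dy":0,"dz":0.8,"turn":0},{"dx":0,"dy":0,"dz":0.4,"turn":0},{"dx":0,"dy":0,"dz":0,"turn":0},{"dx":0,"dy":0,"dz":0,"turn":0}])

```text
clock: 7.8
tcp_pos: [0.4446, -0.3344, 0.1359]
orientation: [-0.001, 1.0, -0.0, 0.0]
wrist_force: [-0.6, 0.3, -1.0]
grip_width: 0.0367
```

Emit:
step_arm(motion=[{"dx":0,"dy":0,"dz":0.15,"turn":0},{"dx":0,"dy":0,"dz":0.15,"turn":0},{"dx":0,"dy":0,"dz":0.15,"turn":0},{"dx":0,"dy":0,"dz":0,"turn":0},{"dx":0,"dy":0,"dz":0,"turn":0}])

```text
clock: 8.3
tcp_pos: [0.4443, -0.3342, 0.1308]
orientation: [-0.001, 1.0, 0.0, -0.0]
wrist_force: [-0.3, -1.5, -2.5]
grip_width: 0.0369
```

```bash
python3 - <<'E'
from h import *
s=status.sense();sd=eyes.camera("side");cv2.imwrite("pics/s6.png",cv2.resize(sd[180:380,230:470],None,fx=3.2,fy=3))
print(s["clock"],s["tcp_pos"],s["wrist_force"],s["grip_width"])
E
```

```text
8.3 [ 0.44434842 -0.33418278  0.13078882] [-0.2977227  -1.51804766 -2.5382233 ] 0.036897897816578436
```

View pics/s6.png

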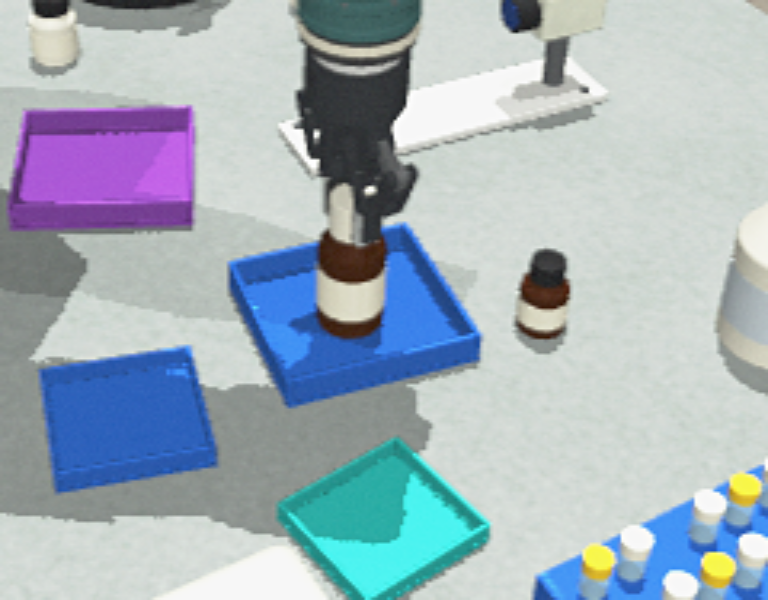

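Still hanging by about 1 mm. I'll lower a bit more until it touches.

Emit:
step_arm(motion=[{"dx":0,"dy":0,"dz":0.1,"turn":0},{"dx":0,"dy":0,"dz":0,"turn":0},{"dx":0,"dy":0,"dz":0,"turn":0}])

```text
clock: 8.65
tcp_pos: [0.4444, -0.3343, 0.1298]
orientation: [-0.001, 1.0, -0.0, 0.0]
wrist_force: [0.8, -0.4, -1.9]
grip_width: 0.0366
```

Emit:
step_arm(motion=[{"dx":0,"dy":0,"dz":0.1,"turn":0},{"dx":0,"dy":0,"dz":0,"turn":0},{"dx":0,"dy":0,"dz":0,"turn":0}])

```text
clock: 8.95
tcp_pos: [0.4446, -0.3344, 0.1298]
orientation: [-0.001, 1.0, -0.001, 0.001]
wrist_force: [-2.0, 1.5, 10.6]
grip_width: 0.0366
```

Emit:
step_arm(motion=[{"dx":0,"dy":0,"dz":-0.05,"turn":0},{"dx":0,"dy":0,"dz":0,"turn":0},{"dx":0,"dy":0,"dz":0,"turn":0},{"dx":0,"dy":0,"dz":0,"turn":0},{"dx":0,"dy":0,"dz":0,"turn":0},{"dx":0,"dy":0,"dz":0,"turn":0},{"dx":0,"dy":0,"dz":0,"turn":0}], jaw=-1)

```text
clock: 9.65
tcp_pos: [0.4443, -0.3342, 0.1293]
orientation: [-0.001, 1.0, -0.0, -0.0]
wrist_force: [-0.5, 0.2, -0.0]
grip_width: 0.0857
```

Emit:
step_arm(motion=[{"dx":0,"dy":0,"dz":-0.5,"turn":0},{"dx":0,"dy":0,"dz":-1.5,"turn":0},{"dx":0,"dy":0,"dz":-3,"turn":0},{"dx":0,"dy":0,"dz":-3.5,"turn":0},{"dx":0,"dy":0,"dz":-3.5,"turn":0},{"dx":0,"dy":0,"dz":-3,"turn":0},{"dx":0,"dy":0,"dz":-2,"turn":0},{"dx":0,"dy":0,"dz":-1,"turn":0},{"dx":0,"dy":0,"dz":0,"turn":0}])

```text
clock: 10.55
tcp_pos: [0.4446, -0.3344, 0.3102]
orientation: [-0.001, 1.0, -0.001, 0.001]
wrist_force: [-0.2, 0.9, -0.6]
grip_width: 0.0854
```

```bash
python3 - <<'E'
from h import *
s=status.sense();sd=eyes.camera("side");cv2.imwrite("pics/s7.png",cv2.resize(sd[180:380,230:470],None,fx=3.2,fy=3))
print(s["clock"],s["tcp_pos"],s["wrist_force"],s["grip_width"])
E
```

```text
10.55 [ 0.44461201 -0.33440376  0.31016568] [-0.21243304  0.8814985  -0.61724575] 0.08540280799681806
```

View pics/s7.png

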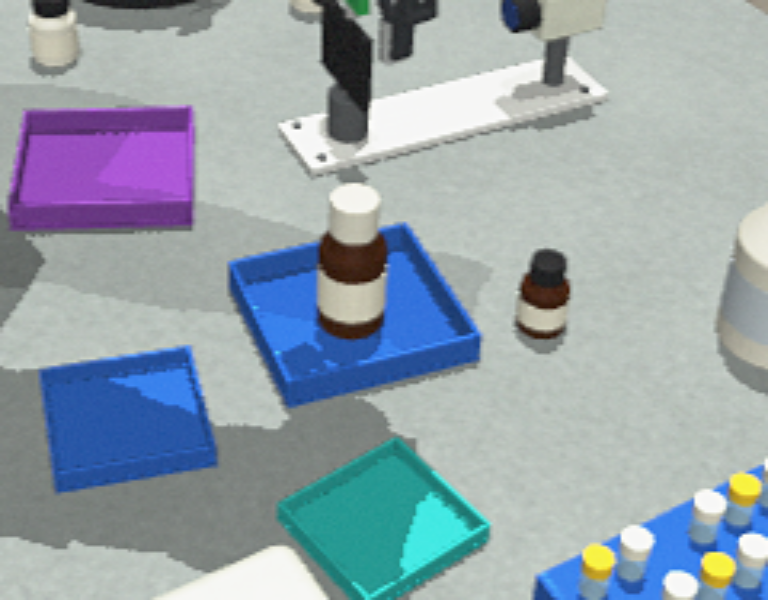

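The bottle stands upright in the large blue tray. Before turning the mirror I'll cross-check the flag position from the saved pictures, which costs no robot time.

```bash
python3 - <<'E'
from h import *
cs,ct=cam("side"),cam("top");s=np.load("w2.npy",allow_pickle=True).item();cw=cam("wrist",s)
im=cv2.imread("pics/side0.png");d,m=blob(im,(5,150,80),(18,255,255),(270,130,310,175));print(cv2.approxPolyDP(d,1.5,True).reshape(-1,2).tolist())
for z in(.16,.083,.06):print(z,proj(cs,[.5436,.173,z]).round(1),proj(cs,[.5828,.173,z]).round(1))
# triangulate face corners side x wrist
for a,b in(((285.2,143.5),(502.4,184)),((286,164.3),(462.8,164.4)),((296.5,141),(496,232)),((297.3,161.8),(458.4,201.6))):
    print(a,tri(cs,a,cw,b))
t=cv2.imread("pics/top0.png");h=cv2.cvtColor(t,cv2.COLOR_BGR2HSV)
f=cv2.resize(im[130:180,270:310],None,fx=12,fy=12,interpolation=cv2.INTER_CUBIC);cv2.imwrite("pics/fs.png",f)
b=cv2.resize(t[125:225,110:225],None,fx=5,fy=5,interpolation=cv2.INTER_CUBIC);cv2.imwrite("pics/bt.png",b)
st=status.sense();M=R.from_quat(st["orientation"]).as_matrix();print("yaw x",np.arctan2(M[1,0],M[0,0]))
E
```

```text
[[295, 141], [285, 144], [286, 164], [296, 161]]
0.16 [284.9 143.1] [295.7 140.4]
0.083 [285.8 163.7] [296.3 160.8]
0.06 [286.1 169.6] [296.4 166.7]
(285.2, 143.5) (array([0.54439334, 0.17359671, 0.15811438]), np.float64(0.0006911370869836434))
(286, 164.3) (array([0.54470005, 0.17413239, 0.07964668]), np.float64(0.0001534382126758038))
(296.5, 141) (array([0.58570411, 0.17539872, 0.15581276]), np.float64(0.0022562083961939258))
(297.3, 161.8) (array([0.58530102, 0.17437338, 0.07752822]), np.float64(0.003527476464760337))
yaw x -3.1400268122582817
```

View pics/fs.png

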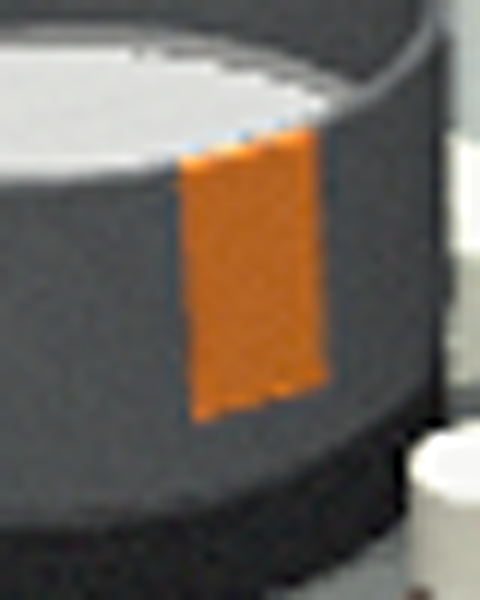

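View pics/bt.png

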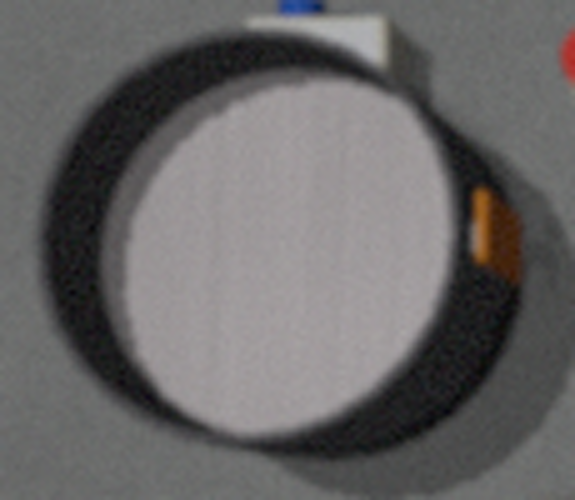

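Emit:
step_arm(motion=[{"dx":-1.3,"dy":2.2,"dz":0,"turn":8},{"dx":0,"dy":0,"dz":0,"turn":-8},{"dx":-2,"dy":3.4,"dz":0,"turn":0},{"dx":-2,"dy":3.4,"dz":0,"turn":0},{"dx":-2,"dy":3.4,"dz":0,"turn":0},{"dx":-2,"dy":3.4,"dz":0,"turn":0},{"dx":-2,"dy":3.4,"dz":0,"turn":0},{"dx":-1.7,"dy":2.8,"dz":0,"turn":0},{"dx":0,"dy":0,"dz":0,"turn":0}])

```text
clock: 11.5
tcp_pos: [0.575, -0.1108, 0.3075]
orientation: [-0.003, 1.0, 0.001, -0.001]
wrist_force: [0.3, 0.3, 0.4]
grip_width: 0.0856
```

Emit:
step_arm(motion=[{"dx":0,"dy":0,"dz":0,"turn":7.8},{"dx":0,"dy":0,"dz":0,"turn":8},{"dx":0,"dy":0,"dz":0,"turn":8},{"dx":0,"dy":0,"dz":0,"turn":8},{"dx":0,"dy":0,"dz":0,"turn":8},{"dx":0,"dy":0,"dz":0,"turn":8},{"dx":0,"dy":0,"dz":0,"turn":8},{"dx":0,"dy":0,"dz":0,"turn":8},{"dx":0,"dy":0,"dz":0,"turn":8},{"dx":0,"dy":0,"dz":0,"turn":8},{"dx":0,"dy":0,"dz":0,"turn":8},{"dx":0,"dy":0,"dz":0,"turn":7.8}])

```text
clock: 12.7
tcp_pos: [0.5734, -0.1144, 0.308]
orientation: [0.742, 0.67, -0.001, -0.001]
wrist_force: [0.6, 0.6, 0.4]
grip_width: 0.0859
```

Emit:
step_arm(motion=[{"dx":0,"dy":0,"dz":0,"turn":0},{"dx":0,"dy":0,"dz":0,"turn":0}])

```text
clock: 12.9
tcp_pos: [0.5737, -0.1142, 0.3086]
orientation: [0.739, 0.674, -0.0, -0.0]
wrist_force: [0.6, 0.1, -0.7]
grip_width: 0.0856
```

```bash
python3 - <<'E'
from h import *
s=status.sense();im=eyes.camera("wrist");cv2.imwrite("pics/w8.png",im);np.save("w8.npy",{k:s[k] for k in("tcp_pos","orientation")},allow_pickle=True)
M=R.from_quat(s["orientation"]).as_matrix();print(s["clock"],s["tcp_pos"],"yaw x",np.arctan2(M[1,0],M[0,0]),s["joints"])
c=cam("wrist",s)
hsv=cv2.cvtColor(im,cv2.COLOR_BGR2HSV)
k,g=blob(im,(45,80,155),(85,255,255),(150,150,500,400));print(cv2.boundingRect(k))
P=np.array([onz(c,p,.2) for p in k.reshape(-1,2).astype(float)])[:,:2].astype(np.float32)
r=cv2.minAreaRect(P*1000);print("handle",r)
E
```

```text
12.9 [ 0.57367752 -0.11423702  0.30855385] yaw x 1.478339267006493 [-3.35799895e-01  3.63359181e-01  2.49103020e-01  1.45769379e+00
 -5.97764137e-05  1.32745340e+00]
(317, 169, 14, 67)
handle ((576.210693359375, -114.25111389160156), (46.89243698120117, 8.599485397338867), 84.65522003173828)
```

View pics/w8.png

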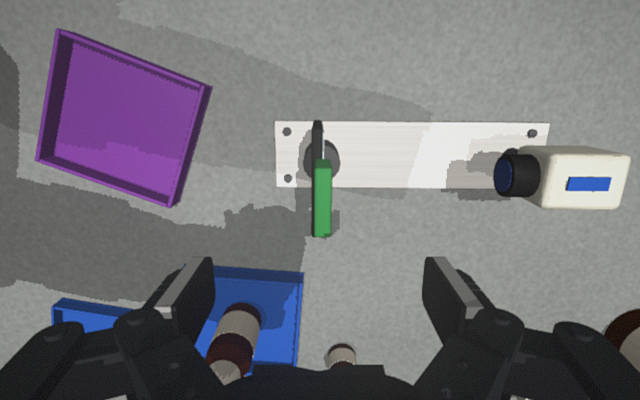

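```bash
python3 - <<'E'
from h import *
im=cv2.imread("pics/w8.png");s=np.load("w8.npy",allow_pickle=True).item();c=cam("wrist",s)
g=cv2.GaussianBlur(cv2.cvtColor(im,cv2.COLOR_BGR2GRAY),(3,3),0).astype(int)
U=[];D=[]
for x in list(range(340,540,2)):
    col=g[100:145,x];U.append((x,100+np.argmax(np.diff(col))+.5))
for x in list(range(340,440,2)):
    col=g[165:205,x];D.append((x,165+np.argmin(np.diff(col))+.5))
f=[]
for E in(U,D):
    P=np.array([onz(c,p,.012) for p in E]); l=cv2.fitLine(P[:,:2].astype(np.float32),cv2.DIST_HUBER,0,.001,.001).ravel(); f.append(l); print(l,np.arctan2(l[1],l[0]))
a=f[0][2:];n=np.array([-f[0][1],f[0][0]]);print("width",(f[1][2:]-a)@n)
k,_=blob(im,(100,150,60),(125,255,255),(560,170,620,200));print("cam strip",onz(c,cen(k),.14))
k,m=blob(im,(40,60,40),(90,255,255),(300,150,345,245));print("handle all",cv2.boundingRect(k))
print(im[185,312:334].tolist()); print(im[225,312:334].tolist())
E
```

```text
[ 0.99495476 -0.1003245   0.70338756 -0.08797445] -0.10049355
[ 0.9943862  -0.10581156  0.64850336 -0.16128413] -0.106010005
width -0.07844605
cam strip [ 0.79814741 -0.13692314  0.14      ]
handle all (314, 159, 18, 78)
[[51, 52, 53], [46, 50, 49], [61, 91, 56], [78, 133, 67], [88, 151, 75], [95, 163, 79], [96, 162, 81], [94, 161, 79], [96, 161, 78], [95, 162, 79], [94, 163, 79], [94, 162, 79], [95, 161, 79], [95, 161, 79], [96, 163, 81], [93, 162, 78], [95, 163, 79], [94, 160, 79], [83, 145, 71], [104, 142, 100], [174, 182, 181], [221, 226, 230]]
[[46, 46, 47], [48, 52, 47], [59, 94, 52], [81, 140, 69], [87, 151, 71], [92, 159, 76], [91, 158, 75], [91, 157, 75], [90, 158, 76], [90, 158, 74], [89, 157, 72], [90, 157, 74], [92, 160, 76], [90, 157, 75], [91, 158, 74], [92, 160, 77], [91, 157, 76], [85, 149, 70], [78, 130, 67], [87, 102, 83], [110, 110, 112], [111, 113, 112]]
```

Emit:
step_arm(motion=[{"dx":0,"dy":0.15,"dz":1.5,"turn":0.4},{"dx":0,"dy":0,"dz":2.5,"turn":0},{"dx":0,"dy":0,"dz":2.5,"turn":0},{"dx":0,"dy":0,"dz":2.5,"turn":0},{"dx":0,"dy":0,"dz":1.8,"turn":0},{"dx":0,"dy":0,"dz":1.2,"turn":0},{"dx":0,"dy":0,"dz":0,"turn":0},{"dx":0,"dy":0,"dz":0,"turn":0}])

```text
clock: 13.75
tcp_pos: [0.5757, -0.1142, 0.1898]
orientation: [0.742, 0.67, 0.0, 0.0]
wrist_force: [0.4, 0.6, 0.3]
grip_width: 0.0851
```

```bash
python3 - <<'E'
from h import *
s=status.sense();im=eyes.camera("wrist");cv2.imwrite("pics/w9.png",im)
M=R.from_quat(s["orientation"]).as_matrix();print(s["clock"],s["tcp_pos"],s["wrist_force"],"yaw x",np.arctan2(M[1,0],M[0,0]))
E
```

```text
13.75 [ 0.57569457 -0.11423379  0.18983923] [0.44954866 0.55558403 0.25701719] yaw x 1.4684957518285557
```

View pics/w9.png

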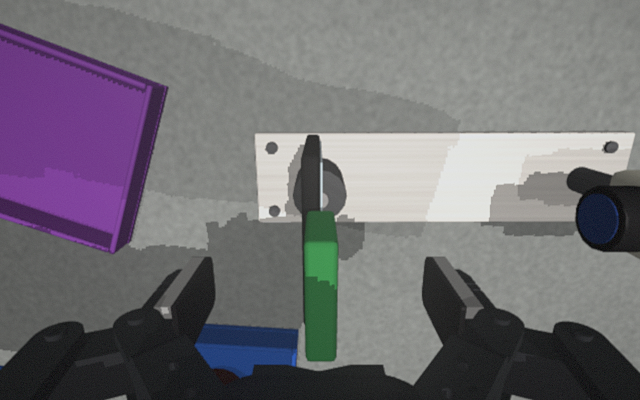

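The handle at (320,300) is centred between the pads, so I'll close.

Emit:
step_arm(motion=[{"dx":0,"dy":0,"dz":0,"turn":0},{"dx":0,"dy":0,"dz":0,"turn":0},{"dx":0,"dy":0,"dz":0,"turn":0},{"dx":0,"dy":0,"dz":0,"turn":0},{"dx":0,"dy":0,"dz":0,"turn":0},{"dx":0,"dy":0,"dz":0,"turn":0},{"dx":0,"dy":0,"dz":0,"turn":0},{"dx":0,"dy":0,"dz":0,"turn":0},{"dx":0,"dy":0,"dz":0,"turn":0},{"dx":0,"dy":0,"dz":0,"turn":0}], jaw=1, newtons=40)

```text
clock: 14.8
tcp_pos: [0.5764, -0.1142, 0.1895]
orientation: [0.743, 0.67, 0.001, 0.001]
wrist_force: [5.9, -0.5, -0.5]
grip_width: 0.0115
```

```bash
python3 - <<'E'
from h import *
s=status.sense();M=R.from_quat(s["orientation"]).as_matrix();print(s["clock"],s["tcp_pos"],s["wrist_force"],s["ft_torque"],s["grip_width"],"yaw x",np.arctan2(M[1,0],M[0,0]))
E
```

```text
14.8 [ 0.57642844 -0.11420518  0.18953836] [ 5.90457202 -0.47482479 -0.45889637] [ 0.05258997 -0.84617215  0.05586226] 0.011515111927428212 yaw x 1.4678405756744601
```

Emit:
step_arm(motion=[{"dx":0,"dy":0.1,"dz":0,"turn":0},{"dx":0,"dy":0,"dz":0,"turn":-1},{"dx":0,"dy":0,"dz":0,"turn":-3},{"dx":0,"dy":0,"dz":0,"turn":-5},{"dx":0,"dy":0,"dz":0,"turn":-5},{"dx":0,"dy":0,"dz":0,"turn":-5},{"dx":0,"dy":0,"dz":0,"turn":-4},{"dx":0,"dy":0,"dz":0,"turn":-2},{"dx":0,"dy":0,"dz":0,"turn":0},{"dx":0,"dy":0,"dz":0,"turn":0}])

```text
clock: 15.8
tcp_pos: [0.576, -0.1143, 0.1895]
orientation: [0.58, 0.815, -0.0, -0.0]
wrist_force: [-4.4, -0.4, 5.8]
grip_width: 0.0112
```

```bash
python3 - <<'E'
from h import *
s=status.sense();im=eyes.camera("wrist");cv2.imwrite("pics/w10.png",im);M=R.from_quat(s["orientation"]).as_matrix();print(s["clock"],s["tcp_pos"],s["wrist_force"],s["ft_torque"],s["grip_width"],"yaw x",np.arctan2(M[1,0],M[0,0]))
E
```

```text
15.8 [ 0.57600804 -0.11428201  0.18947566] [-4.38672657 -0.4379458   5.82203594] [-0.07323374  0.89851992 -0.0123933 ] 0.011226861447886411 yaw x 1.9046258550049284
```

View pics/w10.png

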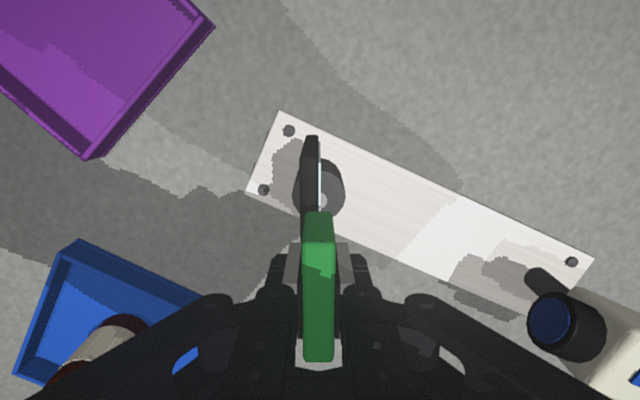

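Emit:
step_arm(motion=[{"dx":0,"dy":-0.04,"dz":0,"turn":-2},{"dx":0,"dy":0,"dz":0,"turn":-4},{"dx":0,"dy":0,"dz":0,"turn":-5},{"dx":0,"dy":0,"dz":0,"turn":-5},{"dx":0,"dy":0,"dz":0,"turn":-4},{"dx":0,"dy":0,"dz":0,"turn":-2.3},{"dx":0,"dy":0,"dz":0,"turn":-2},{"dx":0,"dy":0,"dz":0,"turn":0},{"dx":0,"dy":0,"dz":0,"turn":0},{"dx":0,"dy":0,"dz":0,"turn":0}])

```text
clock: 16.85
tcp_pos: [0.5755, -0.1146, 0.1895]
orientation: [0.395, 0.918, -0.001, -0.0]
wrist_force: [-4.2, -2.0, 6.4]
grip_width: 0.0113
```

```bash
python3 - <<'E'
from h import *
s=status.sense();im=eyes.camera("wrist");cv2.imwrite("pics/w11.png",im);np.save("w11.npy",{k:s[k] for k in("tcp_pos","orientation")},allow_pickle=True)
sd=eyes.camera("side");cv2.imwrite("pics/s11.png",sd);cv2.imwrite("pics/t11.png",eyes.camera("top"))
M=R.from_quat(s["orientation"]).as_matrix();print(s["clock"],s["tcp_pos"],s["wrist_force"],s["ft_torque"],s["grip_width"],"yaw x",np.arctan2(M[1,0],M[0,0]))
E
```

```text
16.85 [ 0.57549968 -0.11459431  0.1894672 ] [-4.23577889 -2.01034964  6.3592544 ] [-0.3589872   1.05491028 -0.1056207 ] 0.011308929603109936 yaw x 2.328479160385245
```

View pics/w11.png

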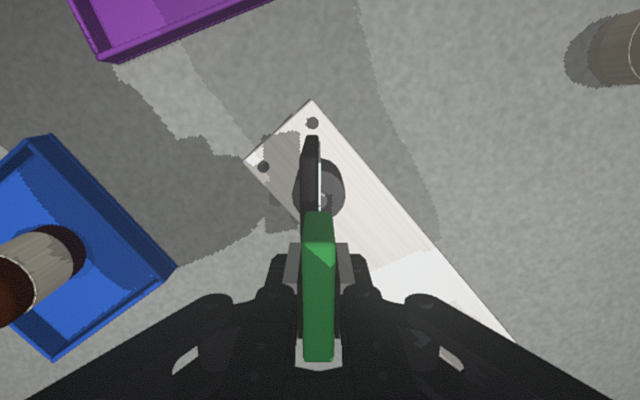

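View pics/s11.png

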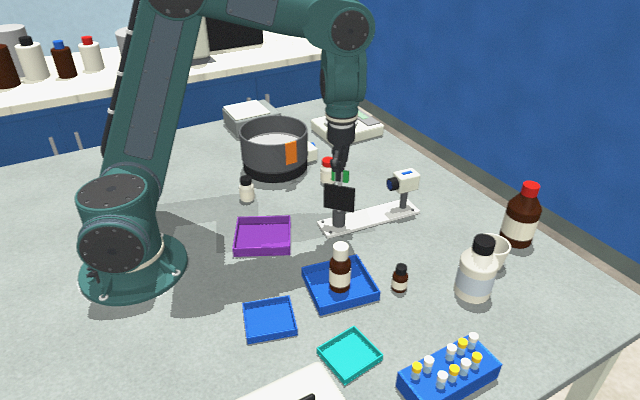

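View pics/t11.png

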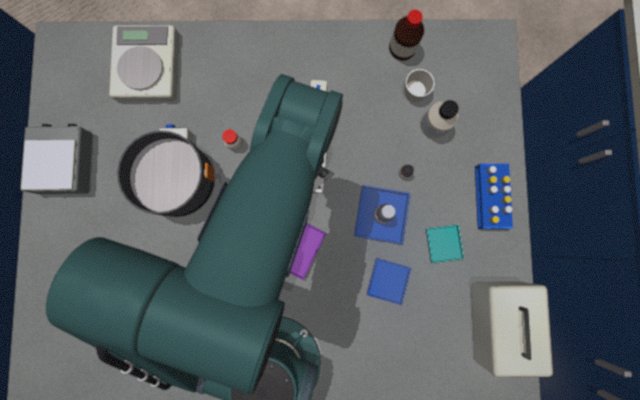

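The side and top views show the bottle upright in the large blue tray, the hand on the turned handle, and the jars and dropper where they were. I'll check the bar's angle within the jaws and the final sightline numerically.

```bash
python3 - <<'E'
from h import *
def hand(n):
    im=cv2.imread(n);k,m=blob(im,(40,60,40),(90,255,255),(280,205,360,365))
    L=[];Q=[]
    for y in range(255,350):
        xs=np.where(m[y])[0]; L.append((xs[0],y));Q.append((xs[-1],y))
    o=[]
    for E in(L,Q):
        f=cv2.fitLine(np.array(E,np.float32),cv2.DIST_HUBER,0,.01,.01).ravel();o.append(np.degrees(np.arctan2(f[0],f[1])))
    # mirror top far corner 
    return np.round(o,2)
for n in("w9","w10","w11"):print(n,hand(f"pics/{n}.png"))
# rig base yaw in w11 (right long edge)
im=cv2.imread("pics/w11.png");c=cam("wrist",np.load("w11.npy",allow_pickle=True).item())
g=cv2.GaussianBlur(cv2.cvtColor(im,cv2.COLOR_BGR2GRAY),(3,3),0).astype(int)
P=[]
for y in range(120,320,2):
    xe=int(312+(y-100)*0.845); w=g[y,xe-12:xe+14]; P.append(onz(c,(xe-12+np.argmin(np.diff(w))+.5,y),.012))
l=cv2.fitLine(np.array(P)[:,:2].astype(np.float32),cv2.DIST_HUBER,0,.001,.001).ravel();print("rig yaw",np.arctan2(l[1],l[0]),l)
H=np.array([.576,-.1143]);F=np.array([.5635,.174]);b=np.arctan2(*(F-H)[::-1]);print("flag bearing",b,"sightline",2*0.7577+.1005)
# bottle
t=cv2.imread("pics/t11.png");k,_=blob(t,(0,0,140),(179,60,255),(370,195,402,228));print("bottle top",onz(cam("top"),cv2.minEnclosingCircle(k)[0],.14))
E
```

```text
w9 [  1.22 178.64]
w10 [  1.28 178.83]
w11 [  1.28 178.83]
rig yaw -0.09971766 [ 0.9950323  -0.09955248  0.6644057  -0.08418012]
flag bearing 1.6141268019202786 sightline 1.6159000000000001
bottle top [ 0.44453874 -0.33401992  0.14      ]
```

```bash
python3 - <<'E'
from rig import job,status
print(job.close_job(), status.sense()["clock"])
E
```

```text
the job is handed in; nothing more can be done
the job is handed in; nothing more can be done
```

The bottle now stands upright in the larger blue tray. The mirror is turned about 0.86 rad so the camera sees the orange flag, and the gripper is still holding the green handle. I handed the job in at about 17 s of the 51 s allowed.

- **Bottle:** I gripped it by the cap, lifted it, went around the robot side of the mirror and set it down. The last top view put its cap at (0.4445, −0.334), within about 1–2 mm of the tray centre I measured.
- **Mirror:** the reflected sightline points at 1.616 rad and the flag lies at 1.614 rad, both seen from the pivot. The bar sits square in the jaws, with no slip measurable in the wrist pictures.
- **Other things:** in the last side and top pictures the jars and the dropper stand where they were.

**Checks that disagreed or failed:**
- **Flag height:** the flag measured about 80 to 160 mm high, not centred on 110 mm. Only its x and y matter for the mirror angle.
- **Position spread:** the pivot x estimates spread over about 1 to 2 mm and the flag x estimates over about 4 mm. Together that is under about 0.01 rad of mirror angle.
- **Refused moves:** my first two move calls were refused for missing keys. The arm did not move.

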